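Register a lapped port plate on the measuring bed by its edges

ROBOT

A 6-joint arm with a two-finger parallel gripper is mounted at the origin on the work surface. World frame = base frame: x ahead of the robot, y to its left, z up, the work surface at z = 0. Lengths are in mm, angles in rad, forces in N, time in s.
With the tool pointing down it reaches from about 275 to 1000 mm from the base axis. Payload 8.4 kg.
Tool frame: the origin (TCP) lies between the finger pads; the fingertips stand 17 mm ahead of it and the grasp point (between the pads) lies 2 mm behind it; z points along the fingers, y is the line along which they close (so a half turn about z gives the same grasp; the last joint's range is limited). The gripper opens to 85 mm and grips with 20 to 120 N. Pads are 22 mm wide; open, the fingers measure 114 mm over their backs; the gripper's body (76 mm by 85 mm) begins 54 mm behind the grasp point. The pads swing forward as they close: fully open they stand 13 mm farther back than shut.
Start: joints at [-1.215, 0.353, 1.633, -0, 1.155, -0.002], TCP at [218.883, -585.422, 248.281] pointing down, gripper open.
Joint ranges: [-2.63, 2.63], [-0.92, 2.1], [0.06, 2.66], [-1.3, 4.44], [0, 2.69], [-3.02, 3.02]. Speed limits (rad/s): [2.22, 2.22, 2.79, 3.14, 3.14, 3.14].

INTERFACE

Orientations are given as [roll, pitch, yaw] about the fixed x, y, z axes, in that order (R = Rz(yaw) Ry(pitch) Rx(roll)).
In Python, from rig import sense, grab_frame, sign_off gives the robot as it stands. The module is installed in compiled form; this text tells all that it offers.
- The arm moves only by the tool send_rows, never from a script. Its argument "moves" is a list that holds one entry, the list of rows, each a list of 7 numbers: the shift along the world's x, y, z in m, then the turn, a rotation vector about the world's x, y, z in rad, then the opening, from -1 (shut) to 1 (fully open). In form: [[[dx, dy, dz, rx, ry, rz, jaw], ...]]. A call has 1 to 10 rows; each row shifts and turns the commanded pose from where the row before left it; what a row does not reach is not made up. A row lasts 1/10 s, in which the tool goes at most 50 mm and 8.59 degrees, less where a joint would pass 70% of its speed; a pose out of reach is approached as far as the arm can. A call with a gripper value outside its range is refused whole. The fingers move at their own pace and stop on an object; "grip_force" is the grip in N (left out, the last holds). Time passes only in rows, so rows that do not move let the fingers close. It gives the time, the measured TCP pose, the force, the opening and the grip force at its end, in the units of the state.
- sense(): the state, without advancing time (a new reading comes with each control period).
- grab_frame(name): name is "side" or "top" or "wrist"; returns a dict with "img" (384x512x3 uint8, red, green, blue), "mtx" (3x3 intrinsics, pixels), "dist" ([k1, k2, p1, p2, k3] as OpenCV has them; the pictures are not rectified), "rvec" (rotation vector, rad) and "tvec" (3), from world to camera coordinates, as OpenCV has them; the wrist camera has in their place "T_tool_cam" (4x4, takes a point from camera to tool coordinates, whose origin is the TCP and whose axes are the flange's). Camera axes: x right, y down, z forward; pixel columns grow to the right and rows downward; lengths in mm; the calibration is good to about 2 mm. A picture is of the moment at which its call begins: read the wrist's pose just before it. There is no depth.
- sign_off(): hands the job in; it is judged then, once.
The state is a dict: "clock": time; "qpos": joint angles; "qvel": joint speeds; "joint_efforts": joint torques, N m; "eef_pos": TCP position; "tcp_rot": TCP orientation; "contact_force": force on the tool from outside, world axes, zero at the start; "wrist_torque": the same for the moment, N m; "opening": opening from 0.0 (shut) to 1.0 (fully open); "grasp_force": force on a finger pad.
Only numpy, scipy, OpenCV 4.12 (cv2) and the standard library are available. Lean on these libraries where they do the work, as an engineer would, in place of code of your own. Each camera call takes 0.05 s, during which the arm holds its last target. There are 200 camera calls.

TASK

A freshly lapped steel port plate lies on the sloped draining rack under the light bar. Pick it up holding it by its edges only, so that the robot never touches its lapped faces, and lay it gently flat on the measuring bed. Then leave it pushed fully home, one long edge against both side pins and its far short edge against the end pin, and leave the other things on the bench alone.

Things in the scene. Friction and masses are not known exactly. Their poses are not given: they have to be found in the camera images.
- plate: Flat steel port plate, 90 x 60 x 6 mm, about 250 g: bright lapped faces with five small dark ports, a dark bare strip 4 mm wide round the edge. Origin: centre of its underside; x along the 90 mm length, y across the 60 mm width, z out of the upper face. Both half-turned ways round are equal. It starts on the rack, sloped 35 degrees, high end away from the robot.
- plate_face: The lapped area of the plate, 82 x 52 mm, on both faces, flush with the edge strip; fixed to the plate, same origin and axes. The robot must not touch it.
- rack: Fixed draining rack; origin: centre of the underside of its 160 x 200 x 12 mm base, z up, x the way the slope rises. The plate rests with its underside's centre 95 mm above the bench on one central beam, 34 mm wide and 92 mm long, with a lip 34 mm wide, 5 mm high at the low end. The plate's long edges overhang the beam by about 13 mm (it may lie 5 mm off-centre).
- light_bar (a point): Middle of the fixed light bar of the rack, 219 mm above the bench; axes as the rack's. The bar is 18 mm thick and 196 mm long along y, held by two thin posts (10 mm) that stand 45 mm further along x at y = +-88 mm. It hangs over the plate: an upright gripper cannot take the plate, one tilted square to the plate can.
- bed: Fixed steel measuring bed; origin on its underside, right below the seat, z up, x pointing to the end pin. Base 150 x 130 x 12 mm, centred at x = 5 mm. The flat rest is 50 mm above the bench: a central rib 34 mm wide from x = -36 to 58 mm, and two arms 12 mm wide at x = +-30 mm that reach out to y = 43 mm. The plate overhangs the rib, so that fingers can pass beside it.
- seat (a point): Point on the bed's rest, 50 mm above the bench, where the plate's origin lies when the plate touches all three pins; axes as the bed's: x towards the end pin, y towards the side pins, z up. Pins are 8 mm in diameter and rise 14 mm above the rest: two side pins at (x, y) = (-30, 34) and (30, 34) mm from here, one end pin at (49, 0) mm.
- jar: Bystander: small paste jar, 48 mm in diameter, 55 mm tall; origin at the centre of its underside.
- piston: Bystander: aluminium damper piston, 46 mm in diameter, 60 mm tall; origin at the centre of its underside.
- driver: Bystander: screwdriver lying on the bench, about 200 mm long.
Mind the look-alikes: they are no part of the job. Of the things that look like the plate, the largest one is meant.

How it is judged (in metres and radians):
On the way:
1. the plate is held by the fingers, clear of the rack (contact force between the fingers and plate above 1 N and contact force between plate and rack below 0.01 N and distance of plate from where it was at the start of the episode above 0.03 m), for 0.1 s.
At the end, for the whole second after the job is handed in: The plate lies flat (2 degrees) and at rest on the bed, its length along the bed's x within 2 degrees, and its origin within 2 mm of the seat in x and in y, that is, against the end pin and both side pins; it has been released (x of plate in the frame of seat between -0.002 and 0.002 m and y of plate in the frame of seat between -0.002 and 0.002 m and z of plate in the frame of seat between -0.002 and 0.008 m and angle between the x axis of plate and the x axis of bed, either way round below 0.035 rad and angle between the z axis of plate and the z axis of bed, either way round below 0.035 rad and linear speed of plate below 0.01 m/s); the robot touches nothing.
It fails at once if the robot touches a lapped face of the plate (contact force between any of the fingers, the arm and plate_face above 0.3 N).
It fails at once if the plate is knocked on the bed or driven into its pins (over 40 N) (contact force between plate and bed above 40 N).
It fails at once if the plate is let go in the air and falls more than about 13 mm (it moves faster than 0.5 m/s untouched by the fingers) (contact force between the fingers and plate below 0.01 N and linear speed of plate above 0.5 m/s).
It fails at once if the plate falls to the bench (height (world z) of plate below 0.03 m).
It fails at once if a bystander is moved more than 30 mm (distance of any of jar, piston, driver from where it was at the start of the episode above 0.03 m).
It also fails if it takes over 61 s, if anything falls off the work surface, if the arm or the gripper's body presses on something with over 40 N, if the wrist force passes 120 N, or if a joint passes its speed limit or range.

## Working session

There is one attempt and no reset: what is moved stays moved. The work goes in short steps, Python scripts to look and compute and a tool call to move; the robot and the scene stay as the last step left them, time stands still between calls to the robot, and variables do not carry over. Pictures are saved under pics/ and viewed, at most 13 in all, crops included, and the job is handed in when it is done.

Besides the shell and the picture viewer there is one more tool, called after "Emit:" as a command line: name --argument value ..., lists and objects as JSON in quotes. send_rows: Moves the arm, as the interface text tells. Its arguments: {"type":"object","properties":{"moves":{"type":"array"},"grip_force":{"type":"number"}},"required":["moves"]}

```bash
mkdir -p pics; python3 - <<'E'
from rig import *
import cv2,pickle
s=sense();print(s)
for n in("side","top"):
    f=grab_frame(n);pickle.dump(f,open(n+".pkl","wb"))
    cv2.imwrite(f"pics/{n}0.png",cv2.resize(f["img"][:,:,::-1],(800,600),interpolation=cv2.INTER_CUBIC))
    print(n,f["mtx"],f["dist"],f["rvec"],f["tvec"])
E
```

```text
{'clock': 0.0, 'qpos': array([-1.21540759e+00,  3.53653498e-01,  1.63412613e+00, -8.88676127e-07,
        1.15522156e+00, -2.41203620e-03]), 'qvel': array([-0.00041968, -0.00050292,  0.00252632,  0.00084347,  0.00060289,
        0.00045336]), 'joint_efforts': array([ 3.71615170e-03, -6.05249405e+01, -3.42069340e+01,  4.13323323e-04,
        9.42733604e-03, -5.78071990e-07]), 'eef_pos': array([ 218.71877425, -584.99428017,  247.56175896]), 'tcp_rot': array([-3.14018412e+00, -2.58490073e-06,  3.57801126e-01]), 'contact_force': array([ 0.69659701, -0.26392787,  0.54927983]), 'wrist_torque': array([-0.03865429, -0.00289624,  0.02802112]), 'grasp_force': 0.0, 'opening': 1.0024502176352699}
side [[445.62129627   0.         262.78857515]
 [  0.         445.62129627 193.16401616]
 [  0.           0.           1.        ]] [-0.17964264  0.          0.          0.          0.        ] [ 2.3226443  -0.29444885  0.11849973] [-496.72649877  174.12590463  956.77103262]
top [[486.44140004   0.         254.74711483]
 [  0.         486.44140004 195.59432856]
 [  0.           0.           1.        ]] [-0.1680874  0.         0.         0.         0.       ] [ 2.14004541 -2.15673425  0.126382  ] [   4.30711098  512.53034161 1300.12334604]
```

View pics/side0.png

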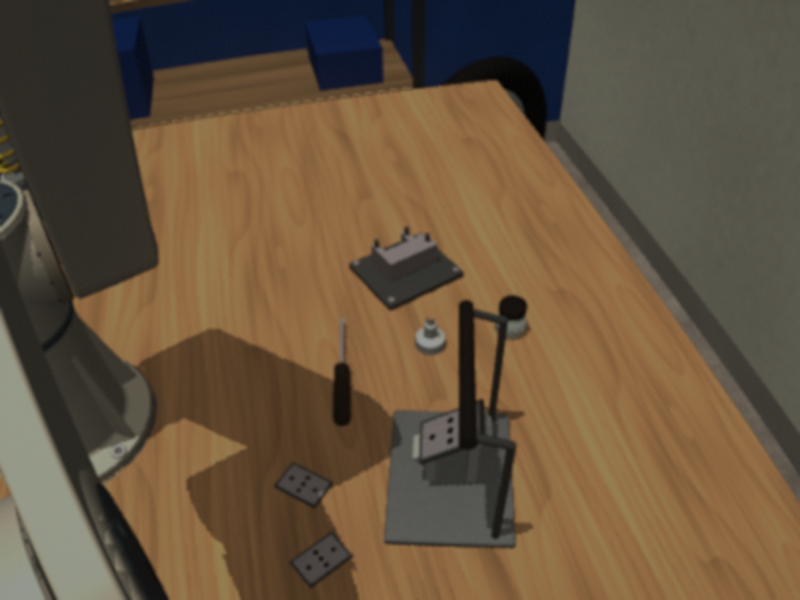

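View pics/top0.png

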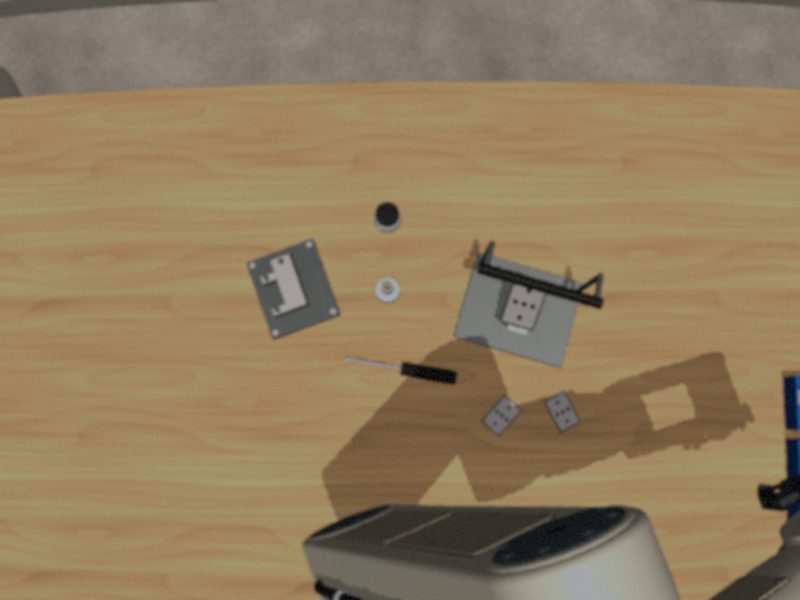

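The top view shows three plate-like things: the one on the rack at (522,305) under the bar, and two smaller ones flat on the bench at (502,415) and (562,411). The task's plate is the one on the rack. The bed is at (290,285). I'll check the choice and measure in an enlarged composite.

```bash
cat > h.py <<'E'
import numpy as np,cv2,pickle
from scipy.spatial.transform import Rotation as R
def proj(f,P): return cv2.projectPoints(np.float64(P).reshape(-1,3),np.array(f["rvec"],float),np.array(f["tvec"],float),f["mtx"],np.array(f["dist"]))[0][:,0]
def ray(f,uv):
    n=cv2.undistortPoints(np.float64(uv).reshape(-1,1,2),f["mtx"],np.array(f["dist"]))[:,0]
    Rm=cv2.Rodrigues(np.array(f["rvec"],float))[0]
    d=np.c_[n,np.ones(len(n))]@Rm; return -Rm.T@np.array(f["tvec"],float).ravel(), d/np.linalg.norm(d,axis=1)[:,None]
def onz(f,uv,z):
    c,d=ray(f,uv); return c+d*((z-c[2])/d[:,2])[:,None]
def tri(fs,uvs):
    A=0;b=0
    for f,uv in zip(fs,uvs):
        c,d=ray(f,uv);M=np.eye(3)-np.outer(d[0],d[0]);A=A+M;b=b+M@c
    return np.linalg.solve(A,b)
def load(n): return pickle.load(open(n+".pkl","rb"))
def crop(f,x,y,w,h,s): return cv2.resize(f["img"][y:y+h,x:x+w,::-1],None,fx=s,fy=s,interpolation=cv2.INTER_CUBIC)
E
python3 - <<'E'
from h import *
t,s=load("top"),load("side")
a=np.hstack([crop(t,288,150,100,75,4),crop(s,243,185,100,75,4)])  
b=np.hstack([crop(t,150,146,80,60,5),crop(s,215,140,80,60,5)])
s2=crop(s,240,255,100,75,4); a[:,400:]=s2
cv2.imwrite("pics/c1.png",np.vstack([a,b]))
E
```

```text
(no output)
```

View pics/c1.png

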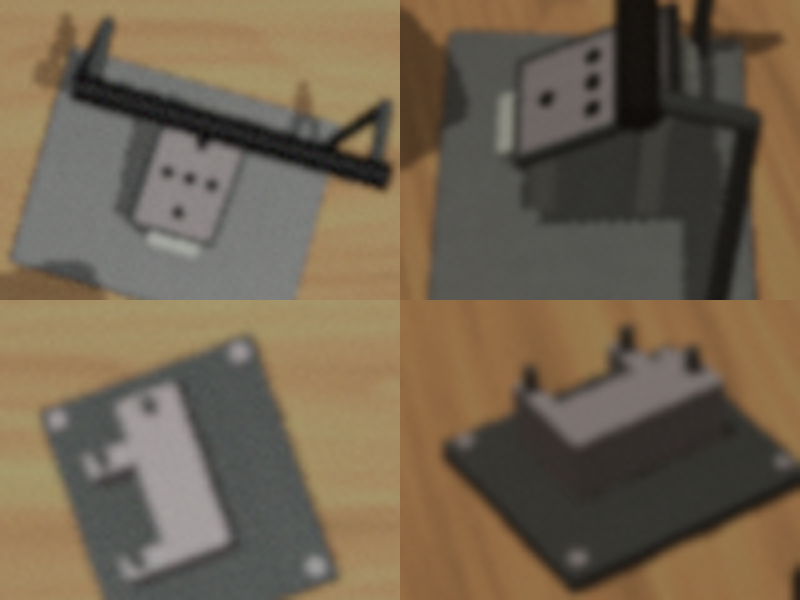

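Crop: the plate on the rack has three ports in a row plus one low port visible, with a white lip below it. Its corners are at (133,221) and (212,245) in the top tile. On the bed, the end pin is at top (150,406) and the side-view pin tops are at (529,370), (627,330) and (693,350).

```bash
cat > m1.py <<'E'
from h import *
from scipy.optimize import least_squares
t,s=load("top"),load("side")
T4=lambda p:[(p[0]+.5)/4-.5+288,(p[1]+.5)/4-.5+150]
S4=lambda p:[(p[0]-400+.5)/4-.5+240,(p[1]+.5)/4-.5+255]
T5=lambda p:[(p[0]+.5)/5-.5+150,(p[1]-300+.5)/5-.5+146]
S5=lambda p:[(p[0]-400+.5)/5-.5+215,(p[1]-300+.5)/5-.5+140]
for n,a,b in [("C",(189,179),(592,82)),("low",(178,212),(546,99)),("L",(167,172),(592,55)),("Rt",(211,185),(592,108)),("cornL",(133,221),(518,63)),("cornR",(212,245),(516,158))]:
    print(n,tri([t,s],[T4(a),S4(b)]).round(1))
B=[((80,65,12),(43,408),0),((80,-65,12),(250,335),0),((-70,-65,12),(337,578),0),((58,17,50),(117,403),0),((58,-17,50),(180,380),0),((-36,-17,50),(232,543),0),((49,0,64),(150,404),0),
((-30,34,64),(529,370),1),((30,34,64),(627,330),1),((49,0,64),(693,350),1),((-36,-17,50),(578,446),1),((58,-17,50),(722,380),1),((-70,65,12),(445,445),1),((-70,-65,12),(575,588),1)]
def fun(p,fl=False):
    c,sn=np.cos(p[2]),np.sin(p[2]);r=[]
    for P,uv,k in B:
        W=[p[0]+c*P[0]-sn*P[1],p[1]+sn*P[0]+c*P[1],P[2]+p[3]]
        r.append(proj([t,s][k],W)[0]-[T5,S5][k](uv))
    return np.array(r) if fl else np.ravel(r)
o=least_squares(fun,[600,100,.3,0],loss="soft_l1");print("bed",o.x.round(3));print(fun(o.x,1).round(1).tolist())
K=[((80,100,12),(70,52),0),((-80,100,12),(12,262),0),((80,-100,12),(330,130),0),((-80,-100,12),(296,300),0)]
for P,uv,_ in K: print("rack",P,onz(t,T4(uv),12).round(1))
print("bar ends",onz(t,[T4((80,83)),T4((386,172))],219).round(1), "side bar end",onz(s,S4((636,118)),219).round(1))
for n,uv in [("jar",(387,222)),("pist",(387,290)),("drvtip",(347,358)),("drvend",(456,376))]: print(n,onz(t,[uv[0]*.64,uv[1]*.64],20).round(0))
E
python3 m1.py
```

```text
C [ 506.4 -209.7  100.8]
low [ 486.1 -204.    86.5]
L [ 510.8 -195.3  101.6]
Rt [ 502.2 -224.   101.1]
cornL [ 480.7 -174.9   79. ]
cornR [ 465.1 -227.3   78.3]
bed [ 5.46229e+02  1.87991e+02  4.43270e+01 -3.07000e-01]
[[-0.8, -0.2], [0.8, -1.4], [1.0, -0.6], [0.3, -0.4], [-0.7, -0.1], [0.0, -0.9], [-0.3, -0.7], [-0.2, 0.3], [-0.5, 0.1], [-0.3, 0.2], [-1.1, 0.7], [0.4, 0.6], [-1.5, -0.2], [-1.1, -0.7]]
rack (80, 100, 12) [[ 607.7 -141.8   12. ]]
rack (-80, 100, 12) [[459.9 -98.5  12. ]]
rack (80, -100, 12) [[ 550.8 -324.4   12. ]]
rack (-80, -100, 12) [[ 431.4 -296.1   12. ]]
bar ends [[ 547.6 -127.9  219. ]
 [ 492.8 -309.8  219. ]] side bar end [[ 491.  -310.1  219. ]]
jar [[666.  19.  20.]]
pist [[542.  20.  20.]]
drvtip [[422.  91.  20.]]
drvend [[ 389. -100.   20.]]
```

```bash
cat >> h.py <<'E'
YR,YB=-.2915,.345
def goalrot(yaw,slope): return R.from_euler("xyz",[np.pi,-slope,yaw]) if 0 else R.from_euler("z",yaw)*R.from_euler("y",-slope)*R.from_euler("x",np.pi)
def delta(p,yaw,slope,rows):
    from rig import sense
    s=sense(); Rn=R.from_euler("xyz",s["tcp_rot"]);d=(np.array(p)-s["eef_pos"])
    rv=(goalrot(yaw,slope)*Rn.inv()).as_rotvec()
    print("t",s["clock"],"pos",s["eef_pos"].round(1),"d mm",d.round(1),"rv",rv.round(4),"per row m",(d/rows/1000).round(4),(rv/rows).round(4),"F",s["contact_force"].round(1),"op",round(s["opening"],3),"gf",s["grasp_force"],"q",s["qpos"].round(2))
E
python3 -c "
from h import *
print(goalrot(YR,np.radians(35)).as_matrix().round(3))
delta([400,-178,290],YR,np.radians(35),10)"
```

```text
[[ 0.785 -0.287  0.549]
 [-0.235 -0.958 -0.165]
 [ 0.574  0.    -0.819]]
t 0.1 pos [ 218.7 -585.1  247.7] d mm [181.3 407.1  42.3] rv [ 0.0194 -0.6212 -0.6291] per row m [0.0181 0.0407 0.0042] [ 0.0019 -0.0621 -0.0629] F [-1.   0.1 -0.8] op 0.997 gf 0.0 q [-1.22  0.35  1.63 -0.    1.16 -0.  ]
```

Emit:
send_rows --moves '[[[0.009,0.0204,0.0021,0.001,-0.031,-0.0315,1],[0.009,0.0204,0.0021,0.001,-0.031,-0.0315,1],[0.009,0.0204,0.0021,0.001,-0.031,-0.0315,1],[0.009,0.0204,0.0021,0.001,-0.031,-0.0315,1],[0.009,0.0204,0.0021,0.001,-0.031,-0.0315,1],[0.009,0.0204,0.0021,0.001,-0.031,-0.0315,1],[0.009,0.0204,0.0021,0.001,-0.031,-0.0315,1],[0.009,0.0204,0.0021,0.001,-0.031,-0.0315,1],[0.009,0.0204,0.0021,0.001,-0.031,-0.0315,1],[0.009,0.0204,0.0021,0.001,-0.031,-0.0315,1]]]'

```text
clock: 1.1
eef_pos: [309.0, -380.4, 269.1]
tcp_rot: [3.089, -0.305, 0.047]
contact_force: [0.3, -0.1, 0.3]
opening: 0.996
grasp_force: 0.0
```

Emit:
send_rows --moves '[[[0.009,0.0204,0.0021,0.001,-0.031,-0.0315,1],[0.009,0.0204,0.0021,0.001,-0.031,-0.0315,1],[0.009,0.0204,0.0021,0.001,-0.031,-0.0315,1],[0.009,0.0204,0.0021,0.001,-0.031,-0.0315,1],[0.009,0.0204,0.0021,0.001,-0.031,-0.0315,1],[0.009,0.0204,0.0021,0.001,-0.031,-0.0315,1],[0.009,0.0204,0.0021,0.001,-0.031,-0.0315,1],[0.009,0.0204,0.0021,0.001,-0.031,-0.0315,1],[0.009,0.0204,0.0021,0.001,-0.031,-0.0315,1],[0,0,0,0,0,0,1]]]'

```text
clock: 2.1
eef_pos: [389.6, -195.4, 287.7]
tcp_rot: [3.131, -0.58, -0.253]
contact_force: [-0.5, -0.2, 0.3]
opening: 0.996
grasp_force: 0.0
```

```bash
python3 -c "
from h import *
delta([442,-190.4,196.6],YR,np.radians(35),10)
from rig import *
s=sense();f=grab_frame('wrist');pickle.dump((s,f),open('w1.pkl','wb'));print(f['T_tool_cam'],f['mtx'],f['dist'])
cv2.imwrite('pics/w1.png',cv2.resize(f['img'][:,:,::-1],(800,600)))
"
```

```text
t 2.1 pos [ 389.6 -195.4  287.7] d mm [ 52.4   5.  -91.1] rv [ 0.0001 -0.0319 -0.0322] per row m [ 0.0052  0.0005 -0.0091] [ 0.     -0.0032 -0.0032] F [-0.5 -0.2  0.3] op 0.996 gf 0.0 q [-0.6  -0.26  2.32  0.34  0.56  0.98]
[[ 1.27248670e-04 -9.59625067e-01 -2.81282268e-01  7.24819211e+01]
 [ 9.99999229e-01 -2.25228163e-04  1.22077785e-03 -8.47061727e-02]
 [-1.23484172e-03 -2.81282207e-01  9.59624299e-01 -1.25258149e+02]
 [ 0.00000000e+00  0.00000000e+00  0.00000000e+00  1.00000000e+00]] [[342.1558272    0.         254.32569631]
 [  0.         342.1558272  198.91073825]
 [  0.           0.           1.        ]] [-0.06409106  0.          0.          0.          0.        ]
```

View pics/w1.png

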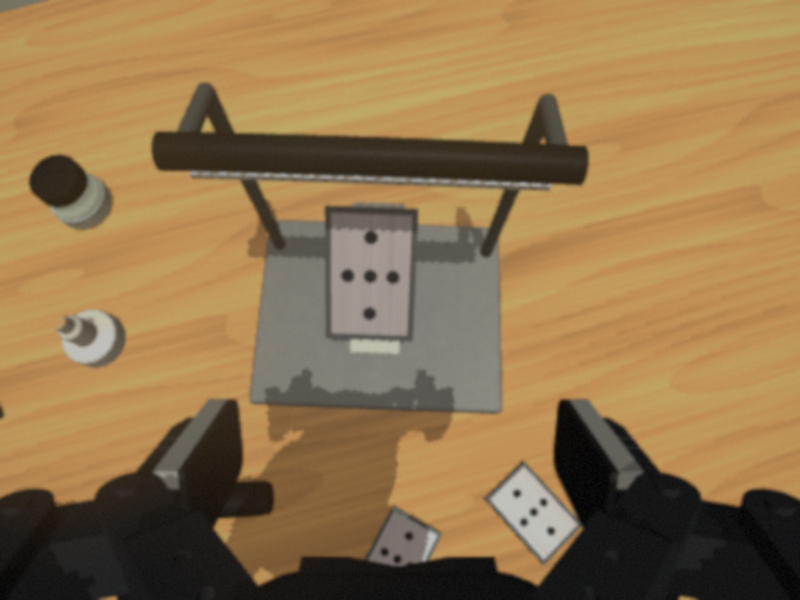

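The wrist picture shows the plate square on the rack. Its outer corners are at (326,207), (417,209), (411,340) and (327,338), and the centre port is at (370,276). The bar is in front of the upper end. The camera sits upslope, near where the bar will be, so I'll half-turn the gripper. First I'll get the plate pose by PnP.

```bash
cat >> h.py <<'E'
def pnp(s,f,obj,uv):
    ok,rv,tv=cv2.solvePnP(np.float64(obj),np.float64(uv),f["mtx"],np.array(f["dist"]))
    e=cv2.projectPoints(np.float64(obj),rv,tv,f["mtx"],np.array(f["dist"]))[0][:,0]-uv
    T=np.eye(4);T[:3,:3]=cv2.Rodrigues(rv)[0];T[:3,3]=tv.ravel()
    W=np.eye(4);W[:3,:3]=R.from_euler("xyz",s["tcp_rot"]).as_matrix();W[:3,3]=s["eef_pos"]
    return W@f["T_tool_cam"]@T,e
def wfr(s,f):
    g=dict(f);W=np.eye(4);W[:3,:3]=R.from_euler("xyz",s["tcp_rot"]).as_matrix();W[:3,3]=s["eef_pos"]
    C=np.linalg.inv(W@f["T_tool_cam"]);g["rvec"]=cv2.Rodrigues(C[:3,:3])[0];g["tvec"]=C[:3,3];return g
E
python3 - <<'E'
from h import *
s,f=pickle.load(open('w1.pkl','rb'))
uv=(np.array([(326,207),(417,209),(411,340),(327,338)])+.5)*.64-.5
T,e=pnp(s,f,[(45,30,6),(45,-30,6),(-45,-30,6),(-45,30,6)],uv)
print(T.round(3),e.round(1).tolist()); n=T[:3,2];print("slope",np.degrees(np.arccos(n[2])),"yaw",np.arctan2(T[1,0],T[0,0]))
g=wfr(s,f);t=load("top");sd=load("side")
p=(np.array((370,276))+.5)*.64-.5
print(tri([t,g],[[335,194.4],p]),tri([t,sd,g],[[335,194.4],[287.6,275.1],p]))
# rack bar: ends in wrist
E
```

```text
[[ 8.27000e-01  2.75000e-01 -4.91000e-01  5.13728e+02]
 [-2.44000e-01  9.61000e-01  1.27000e-01 -2.11155e+02]
 [ 5.07000e-01  1.50000e-02  8.62000e-01  8.63080e+01]
 [ 0.00000e+00  0.00000e+00  0.00000e+00  1.00000e+00]] [[0.0, -0.0], [-0.2, 0.3], [0.6, -0.1], [-0.5, -0.2]]
slope 30.452101040270644 yaw -0.2874407900420837
[ 504.31963622 -209.09274996  107.14316468] [ 506.3577614  -209.82990464  101.28120712]
```

Emit:
send_rows --moves '[[[0,0,0.002,0.0787,-0.0237,-0.1174,1],[0,0,0.002,0.0787,-0.0237,-0.1174,1],[0,0,0.002,0.0787,-0.0237,-0.1174,1],[0,0,0.002,0.0787,-0.0237,-0.1174,1],[0,0,0.002,0.0787,-0.0237,-0.1174,1],[0,0,0.002,0.0787,-0.0237,-0.1174,1],[0,0,0.002,0.0787,-0.0237,-0.1174,1],[0,0,0.002,0.0787,-0.0237,-0.1174,1],[0,0,0.002,0.0787,-0.0237,-0.1174,1],[0,0,0.002,0.0787,-0.0237,-0.1174,1]]]'

```text
clock: 3.15
eef_pos: [389.7, -198.8, 308.2]
tcp_rot: [-2.529, -0.069, -1.712]
contact_force: [-0.3, 0.1, -0.2]
opening: 0.996
grasp_force: 0.0
```

```bash
python3 -c "
from h import *
delta([400,-178,300],YR,np.radians(35),10)"
```

```text
t 3.15 pos [ 389.7 -198.8  308.2] d mm [10.3 20.8 -8.2] rv [-0.801   0.2217  1.1373] per row m [ 0.001   0.0021 -0.0008] [-0.0801  0.0222  0.1137] F [-0.3  0.1 -0.2] op 0.996 gf 0.0 q [-0.65 -0.29  2.3   0.42  0.6   2.33]
```

Emit:
send_rows --moves '[[[0,0,0,-0.0787,0.0237,0.1174,1],[0,0,0,-0.0787,0.0237,0.1174,1],[0,0,0,-0.0787,0.0237,0.1174,1],[0,0,0,-0.0787,0.0237,0.1174,1],[0,0,0,-0.0787,0.0237,0.1174,1],[0,0,0,-0.0787,0.0237,0.1174,1],[0,0,0,-0.0787,0.0237,0.1174,1],[0,0,0,-0.0787,0.0237,0.1174,1],[0,0,0,-0.0787,0.0237,0.1174,1],[0,0,0,-0.0787,0.0237,0.1174,1]]]'

```text
clock: 4.15
eef_pos: [389.7, -198.7, 308.1]
tcp_rot: [3.126, -0.579, -0.248]
contact_force: [0.1, 0.3, -0.1]
opening: 0.995
grasp_force: 0.0
```

Emit:
send_rows --moves '[[[0,0,0,-0.0787,0.0237,0.1174,1],[0,0,0,-0.0787,0.0237,0.1174,1],[0,0,0,-0.0787,0.0237,0.1174,1],[0,0,0,-0.0787,0.0237,0.1174,1],[0,0,0,-0.0787,0.0237,0.1174,1],[0,0,0,-0.0787,0.0237,0.1174,1],[0,0,0,-0.0787,0.0237,0.1174,1],[0,0,0,-0.0787,0.0237,0.1174,1],[0,0,0,-0.0787,0.0237,0.1174,1],[0,0,0,-0.0787,0.0237,0.1174,1]]]'

```text
clock: 5.15
eef_pos: [389.7, -198.7, 308.1]
tcp_rot: [2.545, -0.032, 1.179]
contact_force: [-0.4, 0.4, -0.3]
opening: 1.004
grasp_force: 0.0
```

Emit:
send_rows --moves '[[[0,0,0,-0.0787,0.0237,0.1174,1],[0,0,0,-0.0787,0.0237,0.1174,1],[0,0,0,-0.0787,0.0237,0.1174,1],[0,0,0,-0.0787,0.0237,0.1174,1],[0,0,0,-0.0787,0.0237,0.1174,1],[0,0,0,-0.0787,0.0237,0.1174,1],[0,0,0,-0.0787,0.0237,0.1174,1],[0,0,0,-0.0787,0.0237,0.1174,1],[0,0,0,-0.0787,0.0237,0.1174,1],[0,0,0,-0.0787,0.0237,0.1174,1]]]'

```text
clock: 6.15
eef_pos: [389.7, -198.7, 308.1]
tcp_rot: [2.986, 0.62, 2.556]
contact_force: [0.1, -0.8, 0.2]
opening: 1.0
grasp_force: 0.0
```

```bash
cat >> h.py <<'E'
def goalrot(yaw,slope): return R.from_euler("z",yaw)*R.from_euler("y",-slope)*R.from_euler("x",np.pi)*R.from_euler("z",np.pi)
E
python3 -c "
from h import *
delta([442,-190.4,196.6],YR,np.radians(35),10)"
```

```text
t 6.15 pos [ 389.7 -198.7  308.1] d mm [  52.3    8.3 -111.5] rv [-0.1113  0.0627  0.2041] per row m [ 0.0052  0.0008 -0.0111] [-0.0111  0.0063  0.0204] F [ 0.1 -0.8  0.2] op 1.0 gf 0.0 q [-0.59 -0.31  2.33  0.32  0.53 -1.86]
```

Emit:
send_rows --moves '[[[0.0052,0.0008,-0.0112,-0.0111,0.0063,0.0204,1],[0.0052,0.0008,-0.0112,-0.0111,0.0063,0.0204,1],[0.0052,0.0008,-0.0112,-0.0111,0.0063,0.0204,1],[0.0052,0.0008,-0.0112,-0.0111,0.0063,0.0204,1],[0.0052,0.0008,-0.0112,-0.0111,0.0063,0.0204,1],[0.0052,0.0008,-0.0112,-0.0111,0.0063,0.0204,1],[0.0052,0.0008,-0.0112,-0.0111,0.0063,0.0204,1],[0.0052,0.0008,-0.0112,-0.0111,0.0063,0.0204,1],[0.0052,0.0008,-0.0112,-0.0111,0.0063,0.0204,1],[0.0052,0.0008,-0.0112,-0.0111,0.0063,0.0204,1]]]'

```text
clock: 7.15
eef_pos: [442.0, -190.9, 195.6]
tcp_rot: [3.138, 0.61, 2.844]
contact_force: [0.5, -1.3, 0.4]
opening: 1.001
grasp_force: 0.0
```

```bash
python3 -c "
from h import *
delta([442,-190.4,196.6],YR,np.radians(35),10)
from rig import *
s=sense();f=grab_frame('wrist');pickle.dump((s,f),open('w2.pkl','wb'))
cv2.imwrite('pics/w2.png',cv2.resize(f['img'][:,:,::-1],(800,600)))
"
```

```text
t 7.15 pos [ 442.  -190.9  195.6] d mm [-0.   0.5  1. ] rv [-0.0028  0.0003  0.0043] per row m [-0.      0.0001  0.0001] [-0.0003  0.      0.0004] F [ 0.5 -1.3  0.4] op 1.001 gf 0.0 q [-0.49  0.    2.38  0.62  0.19 -2.34]
```

View pics/w2.png

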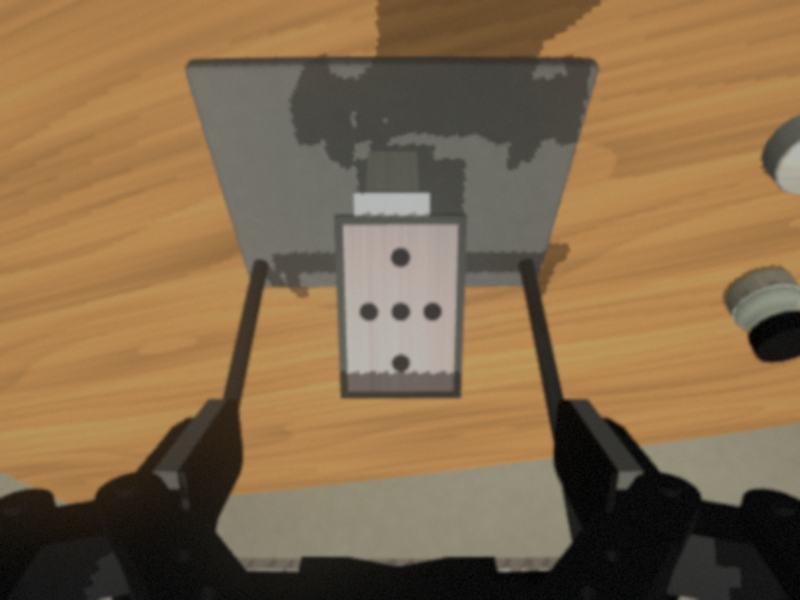

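The closer wrist view confirms the plate: five ports, wide bare strip, corners (336,216), (464,215), (460,397) and (342,397). Nothing is in the approach corridor. q5 is low, so I'll check reach with a fitted arm model while refining the pose.

```bash
cat > k.py <<'E'
from h import *
from scipy.optimize import least_squares
s1,f1=pickle.load(open('w1.pkl','rb'));s2,f2=pickle.load(open('w2.pkl','rb'))
uv=(np.array([(336,216),(464,215),(460,397),(342,397),(400,312)])+.5)*.64-.5
T,e=pnp(s2,f2,[(-45,-30,6),(-45,30,6),(45,30,6),(45,-30,6),(0,0,6)],uv)
print(T.round(3),e.round(1).tolist(),"slope",np.degrees(np.arccos(T[2,2])),"yaw",np.arctan2(T[1,0],T[0,0]))
g=wfr(s2,f2);print(tri([load("top"),load("side"),g],[[335,194.4],[287.6,275.1],uv[4]]),tri([wfr(s1,f1),g],[(np.array((370,276))+.5)*.64-.5,uv[4]]))
W=goalrot(YR,np.radians(35)).as_matrix()
P=[([-1.2154,.3537,1.6341,0,1.1552,-.0024],[218.7,-585,247.6],[-3.1402,0,.3578]),(s1["qpos"],s1["eef_pos"],s1["tcp_rot"]),(s2["qpos"],s2["eef_pos"],s2["tcp_rot"]),
([-.65,-.29,2.3,.42,.6,2.33],[389.7,-198.8,308.2],[-2.529,-.069,-1.712]),([-.59,-.31,2.33,.32,.53,-1.86],[389.7,-198.7,308.1],[2.986,.62,2.556])]
def fk(q,p):
    a,H,L1,L2,o,D=p; A,B=q[1],q[1]+q[2]
    r=a+L1*np.sin(A)+L2*np.sin(B)+o*np.cos(B);z=H+L1*np.cos(A)+L2*np.cos(B)-o*np.sin(B)
    Rm=R.from_euler("ZYZ",[q[0],B,0])*R.from_euler("ZYZ",[q[3]*sg,q[4],0])
    return np.r_[R.from_euler("z",q[0]).apply([r,0,z])+Rm.apply([0,0,D]), 200*Rm.apply([0,0,1])]
def res(p): return np.ravel([fk(q,p)-np.r_[x,200*R.from_euler("xyz",w).apply([0,0,1])] for q,x,w in P])+0
for sg in (1,-1):
    o=least_squares(lambda p:np.r_[res(p),.005*(p-[0,300,450,400,0,250])],[0,300,450,400,0,250]);print(sg,o.x.round(0),np.abs(res(o.x)).max())
    c=np.array([508,-210,98.3]);n=W[:,2]
    q=np.array(s2["qpos"][:5])
    for k in range(7):
        x=c-n*(120-20.5*k)
        so=least_squares(lambda q:fk(q,o.x)-np.r_[x,200*n],q);q=so.x;print(q.round(2),so.cost.round(2))
E
python3 k.py
```

```text
[[ 7.57000e-01  2.74000e-01 -5.93000e-01  5.14870e+02]
 [-2.25000e-01  9.62000e-01  1.58000e-01 -2.11532e+02]
 [ 6.14000e-01  1.40000e-02  7.89000e-01  9.10930e+01]
 [ 0.00000e+00  0.00000e+00  0.00000e+00  1.00000e+00]] [[-0.4, 0.4], [0.2, 0.5], [0.3, 0.1], [-0.3, 0.0], [0.2, -1.1]] slope 37.89103127616562 yaw -0.2884308213804813
[ 506.34800715 -209.67829712  100.92239749] [ 506.97657365 -209.55221799  100.42634613]
1 [ -7. 302. 574. 501.  61. 334.] 2.2358424083282102
[-0.48 -0.    2.38  0.61  0.19] 0.0
[-0.47  0.06  2.38  0.8   0.15] 0.0
[-0.47  0.12  2.37  1.12  0.11] 0.0
[-0.46  0.17  2.36  1.57  0.1 ] 0.0
[-0.46  0.23  2.35  2.02  0.1 ] 0.0
[-0.45  0.29  2.34  2.34  0.13] 0.0
[-0.44  0.34  2.32  2.54  0.15] 0.0
-1 [ 378. -113.  127.  146. -170. -217.] 73.18458692716762
[-0.38  0.02  2.39 -0.41  0.13] 0.0
[-0.38  0.11  2.37 -0.8   0.07] 0.0
[-0.38  0.22  2.33 -1.87  0.05] 0.0
[-0.38  0.33  2.28 -2.55  0.09] 0.0
[-0.38  0.45  2.21 -2.77  0.13] 0.0
[-0.37  0.57  2.13 -2.86  0.17] 0.0
[-0.37  0.71  2.02 -2.91  0.2 ] 0.0
```

```bash
python3 - <<'E'
from h import *
from rig import *
s=sense();f=grab_frame("side");t=grab_frame("top")
W=R.from_euler("xyz",s["tcp_rot"])
pts=[W.apply(p)+s["eef_pos"] for p in ([72.5,0,-125],[0,0,0],[0,0,-56],[0,0,-125])]
out=[]
for g in (f,t):
    uv=proj(g,pts);c=uv[3].astype(int);x=int(np.clip(c[0]-50,0,412));y=int(np.clip(c[1]-75,0,234))
    im=crop(g,x,y,100,150,4);print(((uv-[x,y]+.5)*4-.5).round(0).tolist(),x,y);out.append(im)
cv2.imwrite("pics/s2.png",np.hstack(out))
E
```

```text
[[72.0, 369.0], [393.0, 475.0], [313.0, 402.0], [205.0, 302.0]] 152 124
[[166.0, 408.0], [212.0, 195.0], [209.0, 241.0], [205.0, 304.0]] 281 167
```

View pics/s2.png

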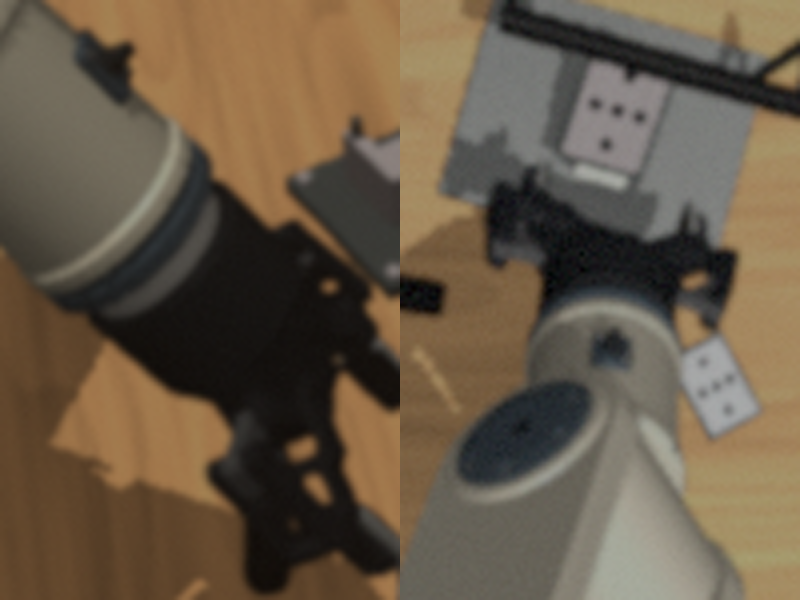

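Side view: nothing solid where the wrist camera is (72,369), so it has no housing and the unflipped grasp clears the bar. The model also shows the flipped grasp would run q6 out of range. I'll turn back.

Emit:
send_rows --moves '[[[-0.0016,0.0005,0.0025,0.0784,-0.0236,-0.117,1],[-0.0016,0.0005,0.0025,0.0784,-0.0236,-0.117,1],[-0.0016,0.0005,0.0025,0.0784,-0.0236,-0.117,1],[-0.0016,0.0005,0.0025,0.0784,-0.0236,-0.117,1],[-0.0016,0.0005,0.0025,0.0784,-0.0236,-0.117,1],[-0.0016,0.0005,0.0025,0.0784,-0.0236,-0.117,1],[-0.0016,0.0005,0.0025,0.0784,-0.0236,-0.117,1],[-0.0016,0.0005,0.0025,0.0784,-0.0236,-0.117,1],[-0.0016,0.0005,0.0025,0.0784,-0.0236,-0.117,1],[-0.0016,0.0005,0.0025,0.0784,-0.0236,-0.117,1]]]'

```text
clock: 8.3
eef_pos: [425.6, -185.5, 222.0]
tcp_rot: [2.533, 0.076, 1.385]
contact_force: [-0.2, -0.4, 0.3]
opening: 0.999
grasp_force: 0.0
```

Emit:
send_rows --moves '[[[0,0,0,0.0784,-0.0236,-0.117,1],[0,0,0,0.0784,-0.0236,-0.117,1],[0,0,0,0.0784,-0.0236,-0.117,1],[0,0,0,0.0784,-0.0236,-0.117,1],[0,0,0,0.0784,-0.0236,-0.117,1],[0,0,0,0.0784,-0.0236,-0.117,1],[0,0,0,0.0784,-0.0236,-0.117,1],[0,0,0,0.0784,-0.0236,-0.117,1],[0,0,0,0.0784,-0.0236,-0.117,1],[0,0,0,0.0784,-0.0236,-0.117,1]]]'

```text
clock: 9.3
eef_pos: [425.7, -185.5, 221.9]
tcp_rot: [2.953, -0.585, 0.037]
contact_force: [-0.1, 1.0, -0.1]
opening: 1.0
grasp_force: 0.0
```

Emit:
send_rows --moves '[[[0,0,0,0.0784,-0.0236,-0.117,1],[0,0,0,0.0784,-0.0236,-0.117,1]]]'

```text
clock: 9.5
eef_pos: [425.7, -185.5, 221.9]
tcp_rot: [-3.135, -0.61, -0.307]
contact_force: [-0.9, -0.3, 0.2]
opening: 0.998
grasp_force: 0.0
```

```bash
sed -i '$d' h.py; python3 - <<'E'
from h import *
c=np.array([506.6,-209.6,100.7]);W=goalrot(YR,np.radians(35)).as_matrix();n=-W[:,2]
mid=c-3*n-W[:,0]*3   # 3 mm downslope
for d in (70,0): print(mid+n*d-n*2.5)
delta(mid+n*70,YR,np.radians(35),10)
delta(mid-n*2.5,YR,np.radians(35),10)
E
```

```text
[ 468.81123889 -198.26159202  151.81457755]
[ 507.26780149 -209.8003719    94.47393445]
t 9.5 pos [ 425.7 -185.5  221.9] d mm [ 41.7 -12.4 -68. ] rv [-0.0053  0.0012  0.0121] per row m [ 0.0042 -0.0012 -0.0068] [-0.0005  0.0001  0.0012] F [-0.9 -0.3  0.2] op 0.998 gf 0.0 q [-0.49 -0.09  2.39  0.43  0.27  1.  ]
t 9.5 pos [ 425.7 -185.5  221.9] d mm [  81.6  -24.3 -127.4] rv [-0.0053  0.0012  0.0121] per row m [ 0.0082 -0.0024 -0.0127] [-0.0005  0.0001  0.0012] F [-0.9 -0.3  0.2] op 0.998 gf 0.0 q [-0.49 -0.09  2.39  0.43  0.27  1.  ]
```

Emit:
send_rows --moves '[[[0.0042,-0.0012,-0.0068,-0.0005,0.0001,0.0012,1],[0.0042,-0.0012,-0.0068,-0.0005,0.0001,0.0012,1],[0.0042,-0.0012,-0.0068,-0.0005,0.0001,0.0012,1],[0.0042,-0.0012,-0.0068,-0.0005,0.0001,0.0012,1],[0.0042,-0.0012,-0.0068,-0.0005,0.0001,0.0012,1],[0.0042,-0.0012,-0.0068,-0.0005,0.0001,0.0012,1],[0.0042,-0.0012,-0.0068,-0.0005,0.0001,0.0012,1],[0.0042,-0.0012,-0.0068,-0.0005,0.0001,0.0012,1],[0.0042,-0.0012,-0.0068,-0.0005,0.0001,0.0012,1],[0.0042,-0.0012,-0.0068,-0.0005,0.0001,0.0012,1]]]'

```text
clock: 10.5
eef_pos: [468.4, -197.6, 153.8]
tcp_rot: [3.138, -0.612, -0.284]
contact_force: [0.6, 0.7, -0.0]
opening: 0.999
grasp_force: 0.0
```

```bash
python3 - <<'E'
from h import *
delta([507.3,-209.8,94.5],YR,np.radians(35),16)
E
```

```text
t 10.5 pos [ 468.4 -197.6  153.8] d mm [ 38.9 -12.2 -59.3] rv [ 0.0029  0.0005 -0.0053] per row m [ 0.0024 -0.0008 -0.0037] [ 0.0002  0.     -0.0003] F [ 0.6  0.7 -0. ] op 0.999 gf 0.0 q [-0.47  0.15  2.37  1.4   0.1   0.02]
```

Emit:
send_rows --moves '[[[0.0025,-0.0008,-0.0037,0.0002,0,-0.0003,1],[0.0025,-0.0008,-0.0037,0.0002,0,-0.0003,1],[0.0025,-0.0008,-0.0037,0.0002,0,-0.0003,1],[0.0025,-0.0008,-0.0037,0.0002,0,-0.0003,1],[0.0025,-0.0008,-0.0037,0.0002,0,-0.0003,1],[0.0025,-0.0008,-0.0037,0.0002,0,-0.0003,1],[0.0025,-0.0008,-0.0037,0.0002,0,-0.0003,1],[0.0025,-0.0008,-0.0037,0.0002,0,-0.0003,1]]]'

```text
clock: 11.3
eef_pos: [488.6, -204.1, 124.5]
tcp_rot: [3.14, -0.613, -0.288]
contact_force: [-0.3, 0.1, 0.1]
opening: 0.998
grasp_force: 0.0
```

Emit:
send_rows --moves '[[[0.0025,-0.0008,-0.0037,0.0002,0,-0.0003,1],[0.0025,-0.0008,-0.0037,0.0002,0,-0.0003,1],[0.0025,-0.0008,-0.0037,0.0002,0,-0.0003,1],[0.0025,-0.0008,-0.0037,0.0002,0,-0.0003,1]]]'

```text
clock: 11.7
eef_pos: [498.7, -207.4, 109.8]
tcp_rot: [3.141, -0.613, -0.29]
contact_force: [0.2, 0.1, -0.0]
opening: 0.999
grasp_force: 0.0
```

```bash
python3 - <<'E'
from h import *
from rig import *
delta([507.3,-209.8,94.5],YR,np.radians(35),4)
s=sense();f=grab_frame('wrist');pickle.dump((s,f),open('w3.pkl','wb'))
cv2.imwrite('pics/w3.png',cv2.resize(f['img'][:,:,::-1],(800,600)))
E
```

```text
t 11.7 pos [ 498.7 -207.4  109.8] d mm [  8.6  -2.4 -15.3] rv [ 0.0009  0.0015 -0.0013] per row m [ 0.0021 -0.0006 -0.0038] [ 0.0002  0.0004 -0.0003] F [ 0.2  0.1 -0. ] op 0.999 gf 0.0 q [-0.45  0.3   2.34  2.4   0.14 -0.97]
```

View pics/w3.png

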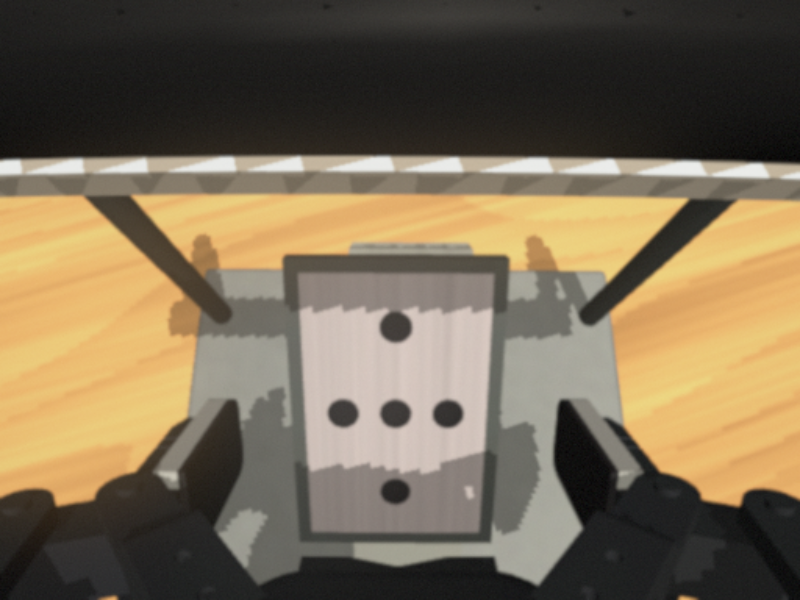

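The plate is centred between the fingers: port at column 396, finger mid at 397. I'll finish the approach and close.

Emit:
send_rows --moves '[[[0.0022,-0.0006,-0.0038,0.0002,0.0004,-0.0003,1],[0.0022,-0.0006,-0.0038,0.0002,0.0004,-0.0003,1],[0.0022,-0.0006,-0.0038,0.0002,0.0004,-0.0003,1],[0.0022,-0.0006,-0.0038,0.0002,0.0004,-0.0003,1]]]'

```text
clock: 12.15
eef_pos: [507.3, -209.6, 94.4]
tcp_rot: [3.141, -0.61, -0.291]
contact_force: [-0.5, -0.1, 0.1]
opening: 1.001
grasp_force: 0.0
```

Emit:
send_rows --moves '[[[0,0,0,0,0,0,0.6],[0,0,0,0,0,0,0.5],[0,0,0,0,0,0,0.4],[0,0,0,0,0,0,0.3],[0,0,0,0,0,0,0.2],[0,0,0,0,0,0,0.1],[0,0,0,0,0,0,0],[0,0,0,0,0,0,-0.2],[0,0,0,0,0,0,-0.2],[0,0,0,0,0,0,-0.2]]]' --grip_force 40

```text
clock: 13.15
eef_pos: [506.7, -209.0, 94.4]
tcp_rot: [3.141, -0.609, -0.291]
contact_force: [-4.8, -0.1, 9.3]
opening: 0.693
grasp_force: 40.7
```

```bash
python3 - <<'E'
from h import *
from rig import *
delta([507.3,-209.8,94.5],YR,np.radians(35),4)
E
```

```text
t 13.15 pos [ 506.7 -209.    94.4] d mm [ 0.6 -0.8  0.1] rv [-0.0002 -0.0016 -0.0006] per row m [ 0.0001 -0.0002  0.    ] [-0.0001 -0.0004 -0.0001] F [-4.8 -0.1  9.3] op 0.693 gf 40.72914183139801 q [-0.45  0.34  2.33  2.56  0.16 -1.12]
```

Emit:
send_rows --moves '[[[-0.0006,0.0002,0.0008,0,0,0,-0.2],[-0.0011,0.0003,0.0016,0,0,0,-0.2],[-0.0016,0.0005,0.0025,0,0,0,-0.2],[-0.0022,0.0007,0.0033,0,0,0,-0.2],[-0.0022,0.0007,0.0033,0,0,0,-0.2],[-0.0022,0.0007,0.0033,0,0,0,-0.2],[-0.0027,0.0008,0.0041,0,0,0,-0.2],[-0.0027,0.0008,0.0041,0,0,0,-0.2],[-0.0027,0.0008,0.0041,0,0,0,-0.2],[-0.0027,0.0008,0.0041,0,0,0,-0.2]]]'

```text
clock: 14.15
eef_pos: [485.0, -202.3, 124.5]
tcp_rot: [3.141, -0.606, -0.29]
contact_force: [0.3, 0.1, -2.8]
opening: 0.688
grasp_force: 43.7
```

Emit:
send_rows --moves '[[[-0.0033,0.001,0.0049,0,0,0,-0.2],[-0.0033,0.001,0.0049,0,0,0,-0.2],[-0.0033,0.001,0.0049,0,0,0,-0.2],[-0.0033,0.001,0.0049,0,0,0,-0.2],[-0.0033,0.001,0.0049,0,0,0,-0.2],[-0.0033,0.001,0.0049,0,0,0,-0.2],[-0.0033,0.001,0.0049,0,0,0,-0.2],[-0.0033,0.001,0.0049,0,0,0,-0.2],[-0.0033,0.001,0.0049,0,0,0,-0.2],[-0.0033,0.001,0.0049,0,0,0,-0.2]]]'

```text
clock: 15.15
eef_pos: [452.0, -192.1, 173.5]
tcp_rot: [3.141, -0.607, -0.29]
contact_force: [0.4, -0.9, -2.4]
opening: 0.688
grasp_force: 43.7
```

Emit:
send_rows --moves '[[[-0.0044,0.0013,0.0066,0,0,0,-0.2],[-0.0044,0.0013,0.0066,0,0,0,-0.2],[-0.0044,0.0013,0.0066,0,0,0,-0.2],[-0.0044,0.0013,0.0066,0,0,0,-0.2],[-0.0044,0.0013,0.0066,0,0,0,-0.2],[-0.0044,0.0013,0.0066,0,0,0,-0.2],[-0.0044,0.0013,0.0066,0,0,0,-0.2],[-0.0044,0.0013,0.0066,0,0,0,-0.2],[0,0,0,0,0,0,-0.2]]]'

```text
clock: 16.05
eef_pos: [417.2, -182.0, 227.1]
tcp_rot: [3.141, -0.609, -0.29]
contact_force: [0.0, 0.2, -2.0]
opening: 0.688
grasp_force: 43.7
```

```bash
python3 - <<'E'
from h import *
from rig import *
delta([440,-120,240],0,np.radians(10),20)
s=sense();f=grab_frame('wrist');pickle.dump((s,f),open('w4.pkl','wb'))
cv2.imwrite('pics/w4.png',cv2.resize(f['img'][:,:,::-1],(800,600)))
E
```

```text
t 16.05 pos [ 417.2 -182.   227.1] d mm [22.8 62.  12.9] rv [0.0636 0.4308 0.2858] per row m [0.0011 0.0031 0.0006] [0.0032 0.0215 0.0143] F [ 0.   0.2 -2. ] op 0.688 gf 43.738006353378296 q [-0.5  -0.12  2.39  0.42  0.3   1.  ]
```

View pics/w4.png

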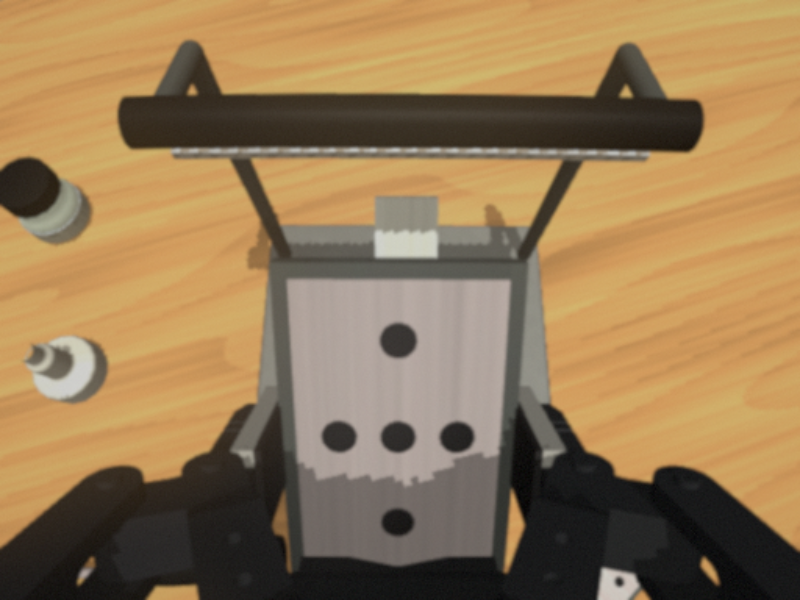

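The plate is held by its long edges, clear of the rack. Face corners are at (287,279), (512,279), (497,557) and (303,557), and the centre port at (398,437). I'll work out the plate pose in the tool frame.

```bash
python3 - <<'E'
from h import *
s,f=pickle.load(open('w4.pkl','rb'))
uv=(np.array([(287,279),(512,279),(497,557),(303,557),(268,260),(530,260),(398,437)])+.5)*.64-.5
T,e=pnp(s,f,[(41,26,6),(41,-26,6),(-41,-26,6),(-41,26,6),(45,30,6),(45,-30,6),(0,0,6)],uv)
W=np.eye(4);W[:3,:3]=R.from_euler("xyz",s["tcp_rot"]).as_matrix();W[:3,3]=s["eef_pos"]
Q=np.linalg.inv(W)@T;print(Q.round(3),e.round(1).tolist())
E
```

```text
[[ 9.990e-01 -3.000e-03 -4.300e-02  4.664e+00]
 [-3.000e-03 -1.000e+00 -8.000e-03  4.970e-01]
 [-4.300e-02  8.000e-03 -9.990e-01  2.016e+00]
 [ 0.000e+00  0.000e+00  0.000e+00  1.000e+00]] [[-0.8, -0.6], [0.3, -0.7], [-3.5, 1.3], [3.0, 0.9], [-0.5, 0.7], [0.7, 0.6], [0.8, -2.0]]
```

Emit:
send_rows --moves '[[[0.0011,0.0031,0.0012,0.0032,0.0215,0.0143,-0.2],[0.0011,0.0031,0.0012,0.0032,0.0215,0.0143,-0.2],[0.0011,0.0031,0.0012,0.0032,0.0215,0.0143,-0.2],[0.0011,0.0031,0.0012,0.0032,0.0215,0.0143,-0.2],[0.0011,0.0031,0.0012,0.0032,0.0215,0.0143,-0.2],[0.0011,0.0031,0.0012,0.0032,0.0215,0.0143,-0.2],[0.0011,0.0031,0.0012,0.0032,0.0215,0.0143,-0.2],[0.0011,0.0031,0.0012,0.0032,0.0215,0.0143,-0.2],[0.0011,0.0031,0.0012,0.0032,0.0215,0.0143,-0.2],[0.0011,0.0031,0.0012,0.0032,0.0215,0.0143,-0.2]]]'

```text
clock: 17.1
eef_pos: [428.7, -150.9, 238.1]
tcp_rot: [3.125, -0.39, -0.138]
contact_force: [-0.1, -0.2, -3.1]
opening: 0.695
grasp_force: 43.7
```

Emit:
send_rows --moves '[[[0.0011,0.0031,0.0012,0.0032,0.0215,0.0143,-0.2],[0.0011,0.0031,0.0012,0.0032,0.0215,0.0143,-0.2],[0.0011,0.0031,0.0012,0.0032,0.0215,0.0143,-0.2],[0.0011,0.0031,0.0012,0.0032,0.0215,0.0143,-0.2],[0.0011,0.0031,0.0012,0.0032,0.0215,0.0143,-0.2],[0.0011,0.0031,0.0012,0.0032,0.0215,0.0143,-0.2],[0.0011,0.0031,0.0012,0.0032,0.0215,0.0143,-0.2],[0.0011,0.0031,0.0012,0.0032,0.0215,0.0143,-0.2],[0.0011,0.0031,0.0012,0.0032,0.0215,0.0143,-0.2],[0.0011,0.0031,0.0012,0.0032,0.0215,0.0143,-0.2]]]'

```text
clock: 18.1
eef_pos: [439.9, -119.9, 250.7]
tcp_rot: [-3.14, -0.173, 0.001]
contact_force: [0.4, -0.2, -2.6]
opening: 0.688
grasp_force: 43.7
```

```bash
python3 - <<'E'
from h import *
delta([540,180,170],YB,0,20)
E
```

```text
t 18.1 pos [ 439.9 -119.9  250.7] d mm [100.1 299.9 -80.7] rv [-0.031   0.1711  0.3432] per row m [ 0.005  0.015 -0.004] [-0.0016  0.0086  0.0172] F [ 0.4 -0.2 -2.6] op 0.688 gf 43.68504881858826 q [-0.31 -0.    2.08  0.07  0.9   1.22]
```

Emit:
send_rows --moves '[[[0.005,0.015,-0.003,-0.0016,0.0086,0.0172,-0.2],[0.005,0.015,-0.003,-0.0016,0.0086,0.0172,-0.2],[0.005,0.015,-0.003,-0.0016,0.0086,0.0172,-0.2],[0.005,0.015,-0.003,-0.0016,0.0086,0.0172,-0.2],[0.005,0.015,-0.003,-0.0016,0.0086,0.0172,-0.2],[0.005,0.015,-0.003,-0.0016,0.0086,0.0172,-0.2],[0.005,0.015,-0.003,-0.0016,0.0086,0.0172,-0.2],[0.005,0.015,-0.003,-0.0016,0.0086,0.0172,-0.2],[0.005,0.015,-0.003,-0.0016,0.0086,0.0172,-0.2],[0.005,0.015,-0.003,-0.0016,0.0086,0.0172,-0.2]]]'

```text
clock: 19.1
eef_pos: [490.1, 30.7, 220.5]
tcp_rot: [3.134, -0.087, 0.174]
contact_force: [-0.0, 0.6, -2.7]
opening: 0.686
grasp_force: 43.7
```

Emit:
send_rows --moves '[[[0.005,0.015,-0.008,-0.0016,0.0086,0.0172,-0.2],[0.005,0.015,-0.008,-0.0016,0.0086,0.0172,-0.2],[0.005,0.015,-0.008,-0.0016,0.0086,0.0172,-0.2],[0.005,0.015,-0.008,-0.0016,0.0086,0.0172,-0.2],[0.005,0.015,-0.008,-0.0016,0.0086,0.0172,-0.2],[0.005,0.015,-0.008,-0.0016,0.0086,0.0172,-0.2],[0.005,0.015,-0.008,-0.0016,0.0086,0.0172,-0.2],[0.005,0.015,-0.008,-0.0016,0.0086,0.0172,-0.2],[0.005,0.015,-0.008,-0.0016,0.0086,0.0172,-0.2],[0.005,0.015,-0.008,-0.0016,0.0086,0.0172,-0.2]]]'

```text
clock: 20.1
eef_pos: [540.2, 181.2, 139.9]
tcp_rot: [3.141, 0.0, 0.346]
contact_force: [0.3, 0.1, -2.6]
opening: 0.687
grasp_force: 43.7
```

```bash
python3 - <<'E'
from h import *
delta([539.5,180.8,85],YB,0,10)
E
```

```text
t 20.1 pos [540.2 181.2 139.9] d mm [ -0.7  -0.4 -54.9] rv [ 0.001   0.0003 -0.0012] per row m [-0.0001 -0.     -0.0055] [ 0.0001  0.     -0.0001] F [ 0.3  0.1 -2.6] op 0.687 gf 43.706499338150024 q [ 0.32  0.4   1.85 -0.    0.9   1.55]
```

Emit:
send_rows --moves '[[[-0.0001,0,-0.0055,0,0,0,-0.2],[-0.0001,0,-0.0055,0,0,0,-0.2],[-0.0001,0,-0.0055,0,0,0,-0.2],[-0.0001,0,-0.0055,0,0,0,-0.2],[-0.0001,0,-0.0055,0,0,0,-0.2],[-0.0001,0,-0.0055,0,0,0,-0.2],[-0.0001,0,-0.0055,0,0,0,-0.2],[0,0,-0.0055,0,0,0,-0.2],[0,0,-0.0055,0,0,0,-0.2],[0,0,-0.0055,0,0,0,-0.2]]]'

```text
clock: 21.1
eef_pos: [539.1, 179.9, 85.1]
tcp_rot: [3.14, -0.001, 0.345]
contact_force: [1.1, -0.5, -2.4]
opening: 0.69
grasp_force: 43.8
```

```bash
python3 - <<'E'
from h import *
from rig import *
delta([539.5,180.8,85],YB,0,10)
s=sense();w=grab_frame('wrist');f=grab_frame('side');t=grab_frame('top');pickle.dump((s,w,f,t),open('w5.pkl','wb'))
a=np.hstack([cv2.resize(w['img'][:,:,::-1],(400,300)),crop(t,138,122,100,75,4)])
b=np.hstack([crop(f,205,130,100,75,4),crop(w,206,116,100,75,4)])
cv2.imwrite('pics/w5.png',np.vstack([a,b]))
E
```

```text
t 21.1 pos [539.1 179.9  85.1] d mm [ 0.4  0.9 -0.1] rv [0.0008 0.0011 0.0003] per row m [ 0.      0.0001 -0.    ] [0.0001 0.0001 0.    ] F [ 1.1 -0.5 -2.4] op 0.69 gf 43.78591775894165 q [ 0.32  0.47  1.88 -0.    0.79  1.55]
```

View pics/w5.png

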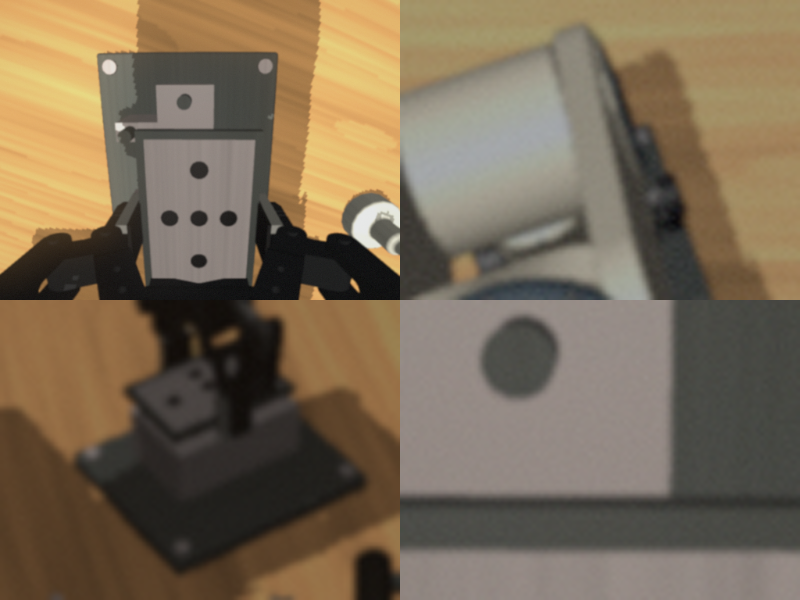

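The wrist tile shows the plate over the bed with the end pin ahead of it. In the zoom the pin top is at (519,357), the plate's front edge is at row 500 and the face line at row 550. I'll compute pin-to-plate offsets from this picture.

```bash
python3 - <<'E'
from h import *
s,w,f,t=pickle.load(open('w5.pkl','rb'))
g=wfr(s,w);b=np.array([np.cos(YB),np.sin(YB)]);c=np.array([-b[1],b[0]]);S=np.array([546.2,188.0])
nat=lambda p:[206+(p[0]-400+.5)/4-.5,116+(p[1]-300+.5)/4-.5]
n8=lambda p:[(p[0]+.5)*1.28-.5,(p[1]+.5)*1.28-.5]
def bf(uv,z):
    P=onz(g,uv,z)[0][:2]-S;return (P@b).round(1),(P@c).round(1)
print("endpin exp 49,0",bf(nat((519,357)),64))
print("rib right edge y exp -17",bf(nat((672,400)),50),"rib end exp 58,+-17",bf(n8((155,85)),50),bf(n8((214,85)),50))
print("base corners 80,+-65",bf(n8((98,54)),12),bf(n8((277,54)),12))
for z in (88,90,92): print(z,"front edge",bf(nat((600,500)),z),"face line",bf(nat((600,550)),z),"ctr port",bf(n8((199,218)),z),"edge L,R",bf(n8((134,132)),z),bf(n8((263,132)),z))
E
```

```text
endpin exp 49,0 (np.float64(50.3), np.float64(2.1))
rib right edge y exp -17 (np.float64(44.1), np.float64(-15.0)) rib end exp 58,+-17 (np.float64(58.6), np.float64(19.6)) (np.float64(58.5), np.float64(-15.0))
base corners 80,+-65 (np.float64(79.6), np.float64(65.4)) (np.float64(79.2), np.float64(-61.6))
88 front edge (np.float64(39.4), np.float64(-6.3)) face line (np.float64(34.8), np.float64(-6.3)) ctr port (np.float64(-7.0), np.float64(-6.0)) edge L,R (np.float64(38.2), np.float64(24.5)) (np.float64(38.1), np.float64(-36.1))
90 front edge (np.float64(39.8), np.float64(-6.3)) face line (np.float64(35.2), np.float64(-6.3)) ctr port (np.float64(-5.9), np.float64(-6.0)) edge L,R (np.float64(38.6), np.float64(24.0)) (np.float64(38.5), np.float64(-35.6))
92 front edge (np.float64(40.2), np.float64(-6.3)) face line (np.float64(35.7), np.float64(-6.3)) ctr port (np.float64(-4.8), np.float64(-6.0)) edge L,R (np.float64(39.0), np.float64(23.5)) (np.float64(38.9), np.float64(-35.2))
```

Gaps are about 6 mm in x and 8 mm in y. I'll shift 3 mm in bed y and lower.

Emit:
send_rows --moves '[[[-0.0005,0.0014,-0.004,0,0,0,-0.2],[-0.0005,0.0014,-0.004,0,0,0,-0.2],[0,0,-0.004,0,0,0,-0.2],[0,0,-0.004,0,0,0,-0.2],[0,0,-0.004,0,0,0,-0.2],[0,0,-0.003,0,0,0,-0.2],[0,0,-0.002,0,0,0,-0.2],[0,0,-0.002,0,0,0,-0.2],[0,0,-0.001,0,0,0,-0.2],[0,0,-0.001,0,0,0,-0.2]]]'

```text
clock: 22.25
eef_pos: [538.2, 182.7, 56.6]
tcp_rot: [3.14, -0.001, 0.345]
contact_force: [-0.9, -0.9, -2.3]
opening: 0.683
grasp_force: 43.8
```

Emit:
send_rows --moves '[[[0,0,-0.0005,0,0,0,-0.2],[0,0,-0.0005,0,0,0,-0.2],[0,0,-0.0005,0,0,0,-0.2],[0,0,-0.0005,0,0,0,-0.2]]]'

```text
clock: 22.65
eef_pos: [538.1, 182.7, 54.6]
tcp_rot: [3.14, -0.001, 0.345]
contact_force: [0.3, 0.5, -3.2]
opening: 0.69
grasp_force: 43.8
```

Emit:
send_rows --moves '[[[0,0,-0.0005,0,0,0,-0.2],[0,0,-0.0005,0,0,0,-0.2],[0,0,-0.0003,0,0,0,-0.2],[0,0,-0.0003,0,0,0,-0.2]]]'

```text
clock: 23.05
eef_pos: [538.1, 182.7, 52.9]
tcp_rot: [3.14, -0.001, 0.345]
contact_force: [0.0, 0.5, -3.0]
opening: 0.69
grasp_force: 43.8
```

Emit:
send_rows --moves '[[[0,0,-0.0003,0,0,0,-0.2],[0,0,-0.0003,0,0,0,-0.2]]]'

```text
clock: 23.25
eef_pos: [538.1, 182.7, 52.4]
tcp_rot: [3.14, -0.001, 0.345]
contact_force: [-0.6, -0.1, -3.0]
opening: 0.686
grasp_force: 43.8
```

Emit:
send_rows --moves '[[[0,0,-0.0003,0,0,0,-0.2],[0,0,-0.0003,0,0,0,-0.2]]]'

```text
clock: 23.45
eef_pos: [538.1, 182.7, 51.7]
tcp_rot: [3.14, -0.001, 0.345]
contact_force: [0.6, -0.2, -3.5]
opening: 0.689
grasp_force: 43.8
```

Emit:
send_rows --moves '[[[0,0,-0.0003,0,0,0,-0.2],[0,0,-0.0002,0,0,0,-0.2]]]'

```text
clock: 23.65
eef_pos: [538.1, 182.7, 51.6]
tcp_rot: [3.14, -0.001, 0.345]
contact_force: [-1.3, -0.8, 5.1]
opening: 0.69
grasp_force: 44.4
```

Emit:
send_rows --moves '[[[0,0,-0.0002,0,0,0,-0.2],[0,0,-0.0002,0,0,0,-0.2]]]'

```text
clock: 23.85
eef_pos: [538.1, 182.7, 51.5]
tcp_rot: [3.141, -0.001, 0.345]
contact_force: [-3.7, -1.7, 9.9]
opening: 0.688
grasp_force: 44.9
```

Emit:
send_rows --moves '[[[0,0,-0.0002,0,0,0,-0.2],[0,0,-0.0002,0,0,0,-0.2]]]'

```text
clock: 24.05
eef_pos: [538.1, 182.7, 51.5]
tcp_rot: [3.141, -0.001, 0.345]
contact_force: [-5.2, -2.5, 14.2]
opening: 0.688
grasp_force: 45.3
```

Contact at z 51.5. I'll relieve most of the load and slide gently toward the side pins.

Emit:
send_rows --moves '[[[0,0,0.0003,0,0,0,-0.2],[0,0,0.0003,0,0,0,-0.2],[-0.0002,0.0005,0,0,0,0,-0.2],[-0.0002,0.0005,0,0,0,0,-0.2],[-0.0002,0.0005,0,0,0,0,-0.2],[-0.0002,0.0005,0,0,0,0,-0.2],[-0.0002,0.0005,0,0,0,0,-0.2]]]'

```text
clock: 24.75
eef_pos: [538.0, 184.9, 51.6]
tcp_rot: [3.14, -0.002, 0.345]
contact_force: [0.3, -4.2, 4.6]
opening: 0.687
grasp_force: 44.4
```

Emit:
send_rows --moves '[[[-0.0001,0.0003,0,0,0,0,-0.2],[-0.0001,0.0003,0,0,0,0,-0.2],[-0.0001,0.0003,0,0,0,0,-0.2]]]'

```text
clock: 25.05
eef_pos: [537.7, 185.9, 51.6]
tcp_rot: [3.14, -0.002, 0.345]
contact_force: [0.9, -4.8, 5.4]
opening: 0.693
grasp_force: 44.5
```

Emit:
send_rows --moves '[[[-0.0001,0.0003,0,0,0,0,-0.2],[-0.0001,0.0003,0,0,0,0,-0.2]]]'

```text
clock: 25.25
eef_pos: [537.5, 186.5, 51.6]
tcp_rot: [3.14, -0.002, 0.345]
contact_force: [0.9, -3.7, 5.0]
opening: 0.688
grasp_force: 44.5
```

Emit:
send_rows --moves '[[[-0.0001,0.0003,0,0,0,0,-0.2],[-0.0001,0.0003,0,0,0,0,-0.2]]]'

```text
clock: 25.45
eef_pos: [537.3, 187.1, 51.6]
tcp_rot: [3.14, -0.002, 0.345]
contact_force: [1.0, -5.2, 5.1]
opening: 0.69
grasp_force: 44.5
```

Emit:
send_rows --moves '[[[-0.0001,0.0003,0,0,0,0,-0.2],[-0.0001,0.0003,0,0,0,0,-0.2]]]'

```text
clock: 25.65
eef_pos: [537.2, 187.7, 51.6]
tcp_rot: [3.14, -0.002, 0.345]
contact_force: [1.4, -5.2, 5.1]
opening: 0.684
grasp_force: 44.5
```

Emit:
send_rows --moves '[[[-0.0001,0.0003,0,0,0,0,-0.2],[-0.0001,0.0003,0,0,0,0,-0.2]]]'

```text
clock: 25.85
eef_pos: [537.1, 188.0, 51.6]
tcp_rot: [3.139, -0.002, 0.345]
contact_force: [3.5, -7.6, 5.1]
opening: 0.688
grasp_force: 44.5
```

Emit:
send_rows --moves '[[[-0.0001,0.0003,0,0,0,0,-0.2],[0,0,0,0,0,0,-0.2]]]'

```text
clock: 26.05
eef_pos: [537.1, 188.0, 51.6]
tcp_rot: [3.139, -0.002, 0.346]
contact_force: [2.0, -8.7, 5.4]
opening: 0.691
grasp_force: 44.5
```

Emit:
send_rows --moves '[[[0.0005,0.0002,0,0,0,0,-0.2],[0.0005,0.0002,0,0,0,0,-0.2],[0.0005,0.0002,0,0,0,0,-0.2],[0.0005,0.0002,0,0,0,0,-0.2],[0.0005,0.0002,0,0,0,0,-0.2],[0.0005,0.0002,0,0,0,0,-0.2]]]'

```text
clock: 26.65
eef_pos: [537.2, 188.1, 51.5]
tcp_rot: [3.139, 0.004, 0.346]
contact_force: [-8.7, -14.1, 17.3]
opening: 0.686
grasp_force: 45.6
```

x is stuck by friction, with high downward load and side-pin load. I'll relieve both and then push along x.

Emit:
send_rows --moves '[[[0.0002,-0.0006,0.0004,0,0,0,-0.2],[0,0,0.0003,0,0,0,-0.2]]]'

```text
clock: 26.85
eef_pos: [537.2, 188.0, 51.5]
tcp_rot: [3.14, 0.004, 0.345]
contact_force: [-4.3, -7.9, 4.1]
opening: 0.688
grasp_force: 44.5
```

Emit:
send_rows --moves '[[[0.0005,0.0002,0,0,0,0,-0.2],[0.0005,0.0002,0,0,0,0,-0.2]]]'

```text
clock: 27.05
eef_pos: [537.4, 188.1, 51.5]
tcp_rot: [3.139, 0.006, 0.346]
contact_force: [-8.7, -9.7, 13.1]
opening: 0.687
grasp_force: 45.1
```

```bash
python3 - <<'E'
from h import *
delta([546.2,188,51.6],YB,0,10)
E
```

```text
t 27.05 pos [537.4 188.1  51.5] d mm [ 8.8 -0.1  0.1] rv [ 0.0039 -0.0045 -0.0006] per row m [ 0.0009 -0.      0.    ] [ 0.0004 -0.0004 -0.0001] F [-8.7 -9.7 13.1] op 0.687 gf 45.14240205287933 q [ 0.34  0.53  1.89 -0.    0.73  1.56]
```

I'll lift it clear of the rest by under a millimetre, travel in x hovering, feel for the end pin, then set down.

Emit:
send_rows --moves '[[[0.0003,-0.0008,0.0005,0.002,-0.003,0,-0.2],[0,0,0.0005,0.002,-0.002,0,-0.2],[0,0,0.0005,0,0,0,-0.2],[0,0,0,0,0,0,-0.2]]]'

```text
clock: 27.45
eef_pos: [540.3, 188.9, 53.0]
tcp_rot: [-3.141, -0.006, 0.345]
contact_force: [-0.1, -1.9, -3.6]
opening: 0.687
grasp_force: 43.7
```

Emit:
send_rows --moves '[[[0.0005,0.0002,0,0,0,0,-0.2],[0.0005,0.0002,0,0,0,0,-0.2],[0.0005,0.0002,0,0,0,0,-0.2],[0.0005,0.0002,0,0,0,0,-0.2]]]'

```text
clock: 27.85
eef_pos: [542.3, 189.7, 53.2]
tcp_rot: [-3.141, -0.006, 0.345]
contact_force: [-1.5, -4.8, -2.6]
opening: 0.692
grasp_force: 43.8
```

Emit:
send_rows --moves '[[[0.0006,-0.0002,0,0,0,0,-0.2],[0.0005,0.0002,0,0,0,0,-0.2]]]'

```text
clock: 28.05
eef_pos: [543.0, 189.8, 53.2]
tcp_rot: [-3.14, -0.006, 0.345]
contact_force: [-4.0, -2.8, -0.9]
opening: 0.692
grasp_force: 44.0
```

Emit:
send_rows --moves '[[[0.0005,0.0002,0,0,0,0,-0.2],[0.0005,0.0002,0,0,0,0,-0.2]]]'

```text
clock: 28.25
eef_pos: [543.1, 189.8, 53.0]
tcp_rot: [-3.14, -0.004, 0.345]
contact_force: [-7.2, -3.3, 0.3]
opening: 0.689
grasp_force: 44.1
```

Emit:
send_rows --moves '[[[0.0005,0.0002,0,0,0,0,-0.2],[0.0005,0.0002,0,0,0,0,-0.2]]]'

```text
clock: 28.45
eef_pos: [543.2, 189.8, 52.7]
tcp_rot: [-3.141, -0.002, 0.345]
contact_force: [-9.7, -5.4, 1.1]
opening: 0.694
grasp_force: 44.2
```

Both pin contacts are felt. I'll ease x a little and set it down.

Emit:
send_rows --moves '[[[-0.0006,-0.0002,0,0,0,0,-0.2],[-0.0005,-0.0002,-0.0003,0,0,0,-0.2],[0,0,-0.0003,0,0,0,-0.2],[0,0,-0.0003,0,0,0,-0.2]]]'

```text
clock: 28.85
eef_pos: [543.1, 189.8, 52.3]
tcp_rot: [-3.141, -0.004, 0.345]
contact_force: [-7.0, -3.8, 3.9]
opening: 0.685
grasp_force: 44.4
```

Emit:
send_rows --moves '[[[0,0,-0.0003,0,0,0,-0.2],[0,0,-0.0002,0,0,0,-0.2]]]'

```text
clock: 29.05
eef_pos: [543.2, 189.8, 52.0]
tcp_rot: [-3.14, -0.004, 0.345]
contact_force: [-7.8, -3.8, 8.1]
opening: 0.691
grasp_force: 44.7
```

Emit:
send_rows --moves '[[[-0.0003,-0.0001,-0.0002,0,0.002,0,-0.2],[0,0,-0.0002,0,0.002,0,-0.2]]]'

```text
clock: 29.25
eef_pos: [543.2, 189.8, 51.9]
tcp_rot: [-3.139, -0.001, 0.345]
contact_force: [-7.5, -3.8, 9.1]
opening: 0.688
grasp_force: 44.7
```

Emit:
send_rows --moves '[[[-0.0003,-0.0001,-0.0002,0,0,0,-0.2],[0,0,0,0,0,0,-0.2]]]'

```text
clock: 29.45
eef_pos: [543.2, 189.8, 51.8]
tcp_rot: [-3.139, -0.002, 0.345]
contact_force: [-5.1, -4.1, 6.8]
opening: 0.685
grasp_force: 44.7
```

Emit:
send_rows --moves '[[[0,0,0,0,0,0,0.3],[0,0,0,0,0,0,0.36],[0,0,0,0,0,0,0.4],[0,0,0,0,0,0,0.44],[0,0,0,0,0,0,0.5],[0,0,0,0,0,0,0.6],[0,0,0,0,0,0,0.7],[0,0,0,0,0,0,0.7]]]' --grip_force 20

```text
clock: 30.25
eef_pos: [544.0, 190.1, 51.4]
tcp_rot: [-3.139, -0.003, 0.345]
contact_force: [-0.1, 0.9, -0.1]
opening: 0.847
grasp_force: 0.0
```

```bash
python3 - <<'E'
from h import *
from rig import *
delta([543.2,189.8,51.8],YB,0,10)
s=sense();w=grab_frame('wrist');f=grab_frame('side');pickle.dump((s,w,f),open('w6.pkl','wb'))
a=np.vstack([cv2.resize(w['img'][:,:,::-1],(400,300)),crop(f,215,130,80,60,5)])
b=np.vstack([crop(w,160,140,100,75,4),crop(w,260,140,100,75,4)])
cv2.imwrite('pics/w6.png',np.hstack([a,b]))
E
```

```text
t 30.25 pos [544.  190.1  51.4] d mm [-0.8 -0.3  0.4] rv [-0.0033  0.0025  0.0002] per row m [-0.0001 -0.      0.    ] [-0.0003  0.0002  0.    ] F [-0.1  0.9 -0.1] op 0.847 gf 0.0 q [0.33 0.53 1.88 0.   0.73 1.56]
```

View pics/w6.png

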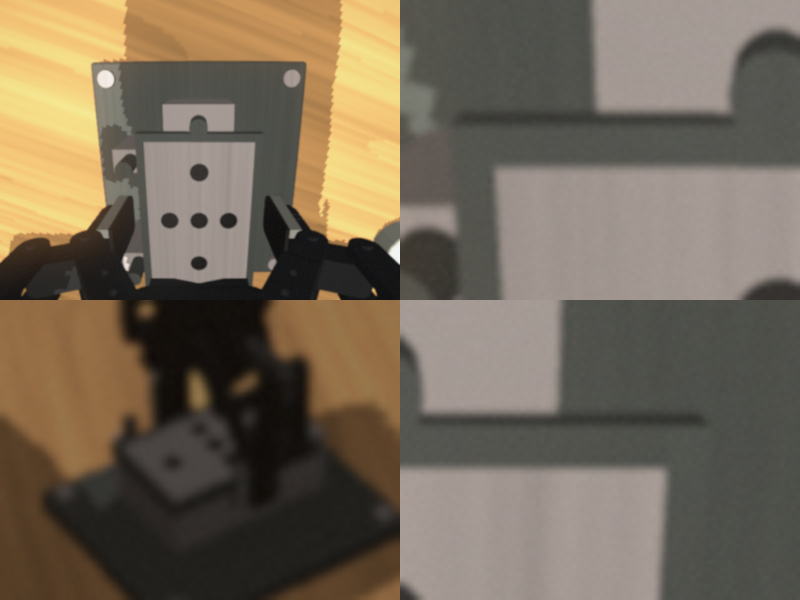

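Zoom: the plate's front edge abuts the end pin (pin at (775,75), edge at row 118), and its left edge abuts the side pin at (425,270). It is flat and released. I'll nudge it gently in y with the free finger to make sure.

Emit:
send_rows --moves '[[[-0.0003,0.0009,0,0,0,0,0.7],[-0.0003,0.0009,0,0,0,0,0.7],[-0.0003,0.0009,0,0,0,0,0.7],[-0.0003,0.0009,0,0,0,0,0.7],[-0.0002,0.0005,0,0,0,0,0.7]]]'

```text
clock: 30.85
eef_pos: [542.4, 194.2, 51.3]
tcp_rot: [-3.139, -0.003, 0.345]
contact_force: [0.7, -0.5, -0.0]
opening: 0.849
grasp_force: 0.0
```

Emit:
send_rows --moves '[[[-0.0001,0.0004,0,0,0,0,0.7],[-0.0001,0.0004,0,0,0,0,0.7]]]'

```text
clock: 31.05
eef_pos: [542.2, 194.9, 51.3]
tcp_rot: [-3.139, -0.003, 0.345]
contact_force: [-0.8, -0.8, -0.1]
opening: 0.848
grasp_force: 0.0
```

Emit:
send_rows --moves '[[[-0.0001,0.0004,0,0,0,0,0.7],[-0.0001,0.0004,0,0,0,0,0.7]]]'

```text
clock: 31.25
eef_pos: [542.0, 195.7, 51.3]
tcp_rot: [-3.139, -0.003, 0.345]
contact_force: [-0.7, -0.1, 0.1]
opening: 0.852
grasp_force: 0.0
```

Emit:
send_rows --moves '[[[-0.0001,0.0004,0,0,0,0,0.7],[-0.0001,0.0004,0,0,0,0,0.7]]]'

```text
clock: 31.45
eef_pos: [541.8, 196.2, 51.3]
tcp_rot: [-3.14, -0.003, 0.345]
contact_force: [1.4, -3.1, -0.2]
opening: 0.851
grasp_force: 2.0
```

Emit:
send_rows --moves '[[[-0.0001,0.0004,0,0,0,0,0.7],[0,0,0,0,0,0,0.7]]]'

```text
clock: 31.65
eef_pos: [541.8, 196.4, 51.3]
tcp_rot: [-3.14, -0.003, 0.345]
contact_force: [1.5, -5.4, 0.1]
opening: 0.846
grasp_force: 2.6
```

Emit:
send_rows --moves '[[[-0.0001,0.0004,0,0,0,0,0.7],[0,0,0,0,0,0,0.7]]]'

```text
clock: 31.85
eef_pos: [541.8, 196.5, 51.3]
tcp_rot: [-3.14, -0.003, 0.345]
contact_force: [2.2, -6.8, -0.7]
opening: 0.847
grasp_force: 3.7
```

y is home. I'll recentre, open and rise straight up.

Emit:
send_rows --moves '[[[0.0005,-0.0014,0,0,0,0,0.7],[0.0005,-0.0014,0,0,0,0,0.8],[0.0005,-0.0014,0,0,0,0,0.9],[0.0005,-0.0014,0,0,0,0,1],[0,0,0,0,0,0,1]]]'

```text
clock: 32.35
eef_pos: [543.6, 191.6, 51.3]
tcp_rot: [-3.139, -0.003, 0.345]
contact_force: [-0.3, 0.0, -0.1]
opening: 0.998
grasp_force: 0.0
```

Emit:
send_rows --moves '[[[0,0,0.003,0,0,0,1],[0,0,0.005,0,0,0,1],[0,0,0.008,0,0,0,1],[0,0,0.01,0,0,0,1],[0,0,0.01,0,0,0,1],[0,0,0.01,0,0,0,1],[0,0,0.01,0,0,0,1],[0,0,0.01,0,0,0,1],[-0.01,0,0.01,0,0,0,1],[0,0,0,0,0,0,1]]]'

```text
clock: 33.35
eef_pos: [532.8, 191.8, 128.6]
tcp_rot: [-3.139, -0.004, 0.345]
contact_force: [-0.1, -0.5, -0.2]
opening: 1.002
grasp_force: 0.0
```

```bash
python3 - <<'E'
from h import *
from rig import *
delta([543.2,189.8,51.8],YB,0,10)
s=sense();w=grab_frame('wrist');f=grab_frame('side');pickle.dump((s,w,f),open('w7.pkl','wb'))
a=cv2.resize(w['img'][80:272,120:376,::-1],(800,600),interpolation=cv2.INTER_CUBIC)
a[360:,500:]=crop(f,220,135,75,60,4)
cv2.imwrite('pics/w7.png',a)
E
```

```text
t 33.35 pos [532.8 191.8 128.6] d mm [ 10.4  -2.  -76.8] rv [-0.0035  0.0026  0.0001] per row m [ 0.001  -0.0002 -0.0077] [-0.0003  0.0003  0.    ] F [-0.1 -0.5 -0.2] op 1.002 gf 0.0 q [0.34 0.4  1.86 0.   0.87 1.57]
```

View pics/w7.png

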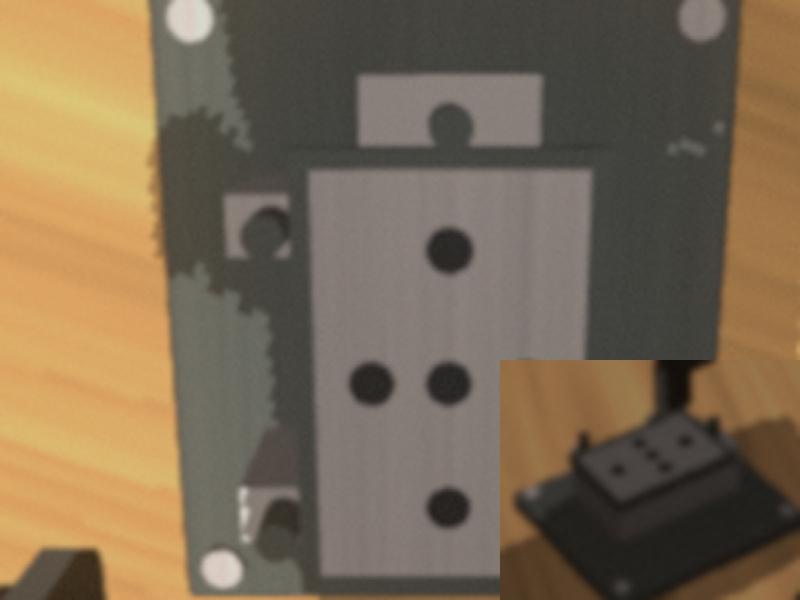

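The plate lies flat. Its front edge at row 147 touches the end pin (450,125), and its left edge touches both side pins at (265,232) and (278,530). Nothing else touches it, so I'm handing in.

```bash
python3 -c "
from rig import *
print(sign_off())"
```

```text
the job is handed in; nothing more can be done
None
```

The plate was picked up by its long edges and laid flat on the measuring bed. The last wrist picture shows it touching the end pin and both side pins, and I released it, raised the gripper clear and handed the job in at about 33 s. No verdict came back.

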